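# Send the rinsed filter basket to drain

### The arm

A 6-joint arm with a two-finger parallel gripper is mounted at the origin on the work surface. World frame = base frame: x ahead of the robot, y to its left, z up, the work surface at z = 0. Lengths are in m, angles in rad, forces in N, time in s.
With the tool pointing down it reaches from about 0.325 to 0.85 m from the base axis. Payload 15.5 kg.
Tool frame: the origin (TCP) lies midway between the tips of the shut fingers; the grasp point (between the pads) lies 19 mm behind it; z points along the fingers, y is the line along which they close (so a half turn about z gives the same grasp; the last joint's range is limited). The gripper opens to 91 mm and grips with 3 to 60 N. Pads are 32 mm wide; open, the fingers measure 118 mm over their backs; the gripper's body (76 mm by 178 mm) begins 60 mm behind the grasp point.
Start: joints at [-1.331, 0.494, 1.345, -0, 1.302, -0.096], TCP at [0.206, -0.59, 0.181] pointing down, gripper open.
Joint ranges: [-2.91, 2.91], [-0.82, 2.16], [0.22, 2.67], [-1.22, 4.37], [0.12, 2.79], [-3.08, 3.08]. Speed limits (rad/s): [1.89, 1.89, 2.57, 3.01, 3.01, 3.01].

### API

Orientations are given as a rotation vector (axis times angle).
In Python, from plant import ctrl, solve_ik, eyes, hand_in gives the robot as it stands. Calls block until the motion is done:
- ctrl.move_pose(position, orientation): joint-space move of the TCP to a pose.
- ctrl.move_l(position, orientation=None, velocity=0.15): straight line of the TCP; orientation=None keeps the orientation; velocity is the mean speed in m/s.
- ctrl.move_joints(angles): joint-space move.
- ctrl.let_go() and ctrl.close(force=None): open the fingers fully, or close them until they stop; force is the grip in N (None keeps the last).
- ctrl.pause(seconds).
- solve_ik(position, orientation): joint angles nearest the present ones, or None.
- eyes.read_camera(name): name is "scene" or "top" or "wrist"; returns a dict with "frame" (400x640x3 uint8, red, green, blue), "camera_matrix" (3x3 intrinsics, pixels), "world_to_cam" (4x4, takes a point from world to camera coordinates); the wrist camera has in their place "mount" (4x4, takes a point from camera to tool coordinates, whose origin is the TCP and whose axes are the flange's). Camera axes: x right, y down, z forward; pixel columns grow to the right and rows downward; lengths in m; the calibration is good to about 2 mm. The wrist camera is an equidistant fisheye: a pixel r from the principal point sees the ray r / f radians off the axis. A picture is of the moment at which its call begins: read the wrist's pose just before it. There is no depth.
A pose or a line that the arm cannot do raises ctrl.Unreachable and nothing moves.
- hand_in(): hands the job in; it is judged then, once.
Readings, each from a call of its own:
- ctrl.current_t(): time.
- ctrl.current_qpos(): joint angles.
- ctrl.current_dq(): joint speeds.
- ctrl.current_joint_torque(): joint torques, N m.
- ctrl.current_tcp_pos(): TCP position.
- ctrl.current_tool_rot(): TCP orientation.
- ctrl.current_ft_force(): force on the tool from outside, world axes, zero at the start.
- ctrl.current_moment(): the same for the moment, N m.
- ctrl.current_finger_gap(): finger opening in m.
- ctrl.current_finger_force(): force on a finger pad.
Only numpy, scipy, OpenCV 4.12 (cv2) and the standard library are available. Lean on these libraries where they do the work, as an engineer would, in place of code of your own. Each camera call takes 0.05 s, during which the arm holds its last target. There are 200 camera calls.

### The job

Hang the orange basket by its steel bail on the two-prong hook of the rail carriage while the carriage is still at its parked stop, and let go of it. Then slide the carriage one stop along the rail so that it clicks into the stop behind the steel drip tray, with the basket hanging still above the tray. Leave the pitcher, the tamper and the tumbler where they stand.

Things in the scene. Friction and masses are not known exactly. Their poses are not given: they have to be found in the camera images.
- rail: Aluminium rail fixed to the counter, 60 wide (x), 690 long (y), top at 25 mm. Origin: centre of its underside; y runs along it, -x faces the robot. Five stops at y = -260, -130, 0, 130, 260 mm, each between two 4 mm high steel ridges and marked by a yellow tick. A sprung ball clicks in: about 7 N to leave a stop; the last 8 mm into a stop the spring pulls the carriage in; play 1 to 2 mm.
- carriage (a joint): Position of the carriage along the rail's +y, m: 0 at the middle stop (parked), +-0.13 at the next stops, +-0.26 at the outermost; ends at +-0.285. Friction 1.5 N, 0.8 kg. Black block 62 (x) x 80 (y) mm, top at 68 mm; on its centre a steel post 28 x 28 mm up to 215 mm above the counter, the uppermost 30 mm yellow.
- post_top (a point): Centre of the top of the carriage's post, 215 mm above the counter; axes as the rail's. The post (28 x 28 mm) can be pushed on its +-y faces, or gripped, between 185 and 215 mm height, above the hook and a hung bail.
- hook_seat (a point): Where the middle of the hung bail's bar rests: 82 mm from the post's centre towards -x, 173.5 mm above the counter; axes as the rail's. Two steel prongs, rods of 8 mm diameter, run in -x at y = +-33 mm, so fingers holding the bail's middle fit between. The seat is 16 mm long in x; behind it a 7 mm hump, before it upturned tips (24 mm forward of the seat, up to 189 mm). Bring the bail in from -x.
- basket: Open orange parts basket 80 (x) x 110 (y) x 55 high, about 0.35 kg, with two round steel filters fixed inside and a rigid steel bail above it. Origin: centre of its underside; z up. Hung, its underside is about 43 mm above the counter.
- bail (a point): Middle of the basket's bail: a straight steel bar of 9 mm diameter along the basket's y axis, 100 mm long, its centre line 130 mm above the basket's underside; at y = +-50 mm it bends straight down to the basket's end walls. Axes as the basket's.
- tray: Steel drip tray fixed on the counter in front of one of the two stops beside the middle one, 90 (x) x 115 (y) x 12 high with dark slats. Origin: centre of its underside, level with its stop along the rail (82 mm from the rail's centre line); axes as the rail's.
- mat: Red mat fixed in front of the other neighbouring stop, 90 x 115 x 5 mm: not the place to go. Origin: centre of its underside.
- pitcher: Bystander: steel pitcher, 80 mm diameter, 100 high, with a handle. Origin: centre of its underside.
- tamper: Bystander: coffee tamper, steel foot of 58 mm diameter, dark wooden grip, 81 high. Origin: centre of its underside.
- tumbler: Bystander: copper tumbler, 68 mm diameter, 90 high, beyond the rail. Origin: centre of its underside.
Things that resemble listed ones, but are neither listed nor needed, are in the scene too. Of the things that look like the tray, the smaller one is meant.

How it is judged:
By the outcome, as a careful person would: the job done as asked, in the order asked, and still so for the second after the job is handed in, with the robot touching nothing.
It also fails if it takes over 56 s, if anything falls off the work surface, if the arm or the gripper's body presses on something with over 40 N, if the wrist force passes 120 N, or if a joint passes its speed limit or range.

## Working session

There is one attempt and no reset: what is moved stays moved. The work goes in short steps, each a Python script; the robot and the scene stay as the last script left them, time stands still between calls to the robot, and variables do not carry over. Pictures are saved under pics/ and viewed, at most 12 in all, crops included, and the job is handed in when it is done.

```bash
ls; mkdir -p pics
python3 - <<'E'
from plant import ctrl, eyes
import cv2, numpy as np
print(ctrl.current_t(), ctrl.current_tool_rot())
for n in("scene","top"):
    r=eyes.read_camera(n); cv2.imwrite(f"pics/{n}0.png",r["frame"][...,::-1]); print(n,r["camera_matrix"],r["world_to_cam"].round(4))
    np.savez(f"{n}0.npz",**r)
E
```

```text
pics
0.0 [-3.09612743e+00 -5.24857798e-01  1.78777607e-04]
scene [[500.05701853   0.         316.69264496]
 [  0.         500.05701853 195.30440128]
 [  0.           0.           1.        ]] [[-0.7169  0.6971 -0.0134  0.4192]
 [ 0.5679  0.5727 -0.5912 -0.2472]
 [-0.4044 -0.4315 -0.8064  1.7442]
 [ 0.      0.      0.      1.    ]]
top [[440.85385431   0.         324.79142755]
 [  0.         440.85385431 205.24067721]
 [  0.           0.           1.        ]] [[-0.0132 -0.9999  0.0023  0.0114]
 [-0.9954  0.0129 -0.0954  0.597 ]
 [ 0.0953 -0.0035 -0.9954  1.225 ]
 [ 0.      0.      0.      1.    ]]
```

View pics/scene0.png

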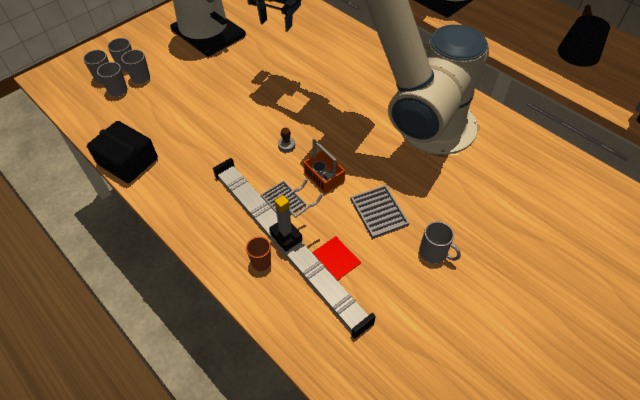

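View pics/top0.png

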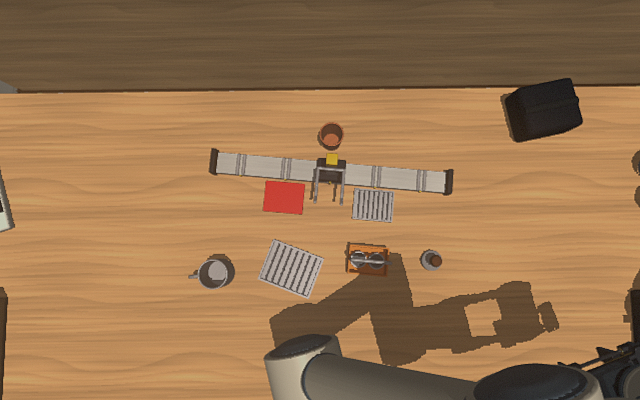

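The scene view shows the basket at (323,170), the post at (283,215) and the small tray at (283,197). The top view shows the basket at (367,259), the yellow post top at (332,159), the tray at (373,205) and the red mat at (284,197), so the tray is on the −y side of the carriage.

```bash
cat > h.py <<'E'
import numpy as np, cv2
def load(n): return dict(np.load(n))
def ray(r,uv):
    K,T=r["camera_matrix"],r["world_to_cam"]; R=T[:3,:3]
    d=R.T@np.linalg.solve(K,[uv[0],uv[1],1]); return -R.T@T[:3,3], d/np.linalg.norm(d)
def onz(r,uv,z):
    o,d=ray(r,uv); return o+d*(z-o[2])/d[2]
def tri(r1,u1,r2,u2):
    (o1,d1),(o2,d2)=ray(r1,u1),ray(r2,u2)
    s=np.linalg.lstsq(np.c_[d1,-d2],o2-o1,rcond=None)[0]
    a,b=o1+s[0]*d1,o2+s[1]*d2; return (a+b)/2,np.linalg.norm(a-b)
def proj(r,p):
    q=r["world_to_cam"]@np.r_[p,1]; q=r["camera_matrix"]@q[:3]; return q[:2]/q[2]
def blobs(r,lo,hi,amin=15):
    m=cv2.inRange(cv2.cvtColor(r["frame"],cv2.COLOR_RGB2HSV),lo,hi)
    n,l,s,c=cv2.connectedComponentsWithStats(m); return [(s[i],c[i],l==i) for i in range(1,n) if s[i][4]>=amin]
E
python3 - <<'E'
from h import *
np.set_printoptions(precision=4,suppress=True)
t,s=load("top0.npz"),load("scene0.npz")
for n,r in(("top",t),("scene",s)):
    print(n)
    for k,lo,hi in(("yel",(22,180,120),(32,255,255)),("red",(0,230,150),(3,255,255)),("dark",(0,0,0),(180,255,45))):
        for st,c,m in blobs(r,lo,hi,30): print(k,st,c)
# rail in top: bright, low-saturation
hsv=cv2.cvtColor(t["frame"],cv2.COLOR_RGB2HSV)
m=cv2.inRange(hsv,(0,0,150),(180,60,255)); m[:, :210]=0; m[:,455:]=0; m[:145]=0; m[195:]=0
cs=[c for c in cv2.findContours(m,0,2)[0] if cv2.contourArea(c)>100]
for c in cs: print(cv2.boundingRect(c))
rect=cv2.minAreaRect(np.vstack([c for c in cs if cv2.boundingRect(c)[1]+cv2.boundingRect(c)[3]<195])); print(rect,[onz(t,p,.025) for p in cv2.boxPoints(rect)])
for n,r,(x,y,w,h) in(("t",t,(300,140,120,140)),("s",s,(235,130,125,125))):
    cv2.imwrite(f"pics/crop_{n}.png",cv2.resize(r["frame"][y:y+h,x:x+w,::-1],None,fx=4,fy=4,interpolation=cv2.INTER_CUBIC))
E
python3 -c "
import cv2,numpy as np
a=cv2.imread('pics/crop_t.png');b=cv2.imread('pics/crop_s.png')
a=cv2.resize(a,(480,560))
cv2.imwrite('pics/ct.png',a)"
```

```text
top
yel [326 153  12  12 108] [331.7593 158.6111]
dark [ 505   78   77   64 3306] [543.8669 108.1954]
dark [ 587  290   53  108 1590] [620.8132 357.0629]
dark [567 347  52  22 185] [595.1514 356.5514]
dark [ 474  364  113   36 1695] [525.8926 381.282 ]
scene
yel [275 195  13  11  80] [281.3375 200.3   ]
red [ 313  237   48   43 1038] [336.3064 257.5039]
dark [248   0  53  31 522] [277.7931   9.3008]
dark [414   0  59  18 548] [443.6898   5.8157]
dark [618   0  22  27  70] [627.8857   8.7143]
dark [ 557    4   53   63 1997] [584.4902  39.7441]
dark [ 171   11   74   46 1097] [214.1012  36.3929]
dark [139  58  11  22 121] [144.2231  68.9752]
dark [115  70  12  23 131] [121.0916  81.6489]
dark [ 0 79 14 10 41] [ 5.5854 82.7561]
dark [398  78  33  14  98] [413.2449  87.0204]
dark [ 392   98   47   41 1446] [414.8686 118.2932]
dark [459  98  13  10  33] [465.4545 103.3939]
dark [  87  121   70   62 2640] [122.4758 151.3004]
dark [282 132   8  11  66] [285.697  137.4242]
dark [214 158  20  22 169] [222.6746 166.9586]
dark [313 162  12   9  88] [318.7386 165.8295]
dark [125 212  16  20  85] [133.7412 222.6588]
dark [270 223  32  29 502] [285.7092 237.0179]
dark [445 229   7  14  49] [448.6531 236.1837]
dark [420 235   8  18  64] [423.2344 244.1562]
dark [128 251   9  10  34] [131.4412 254.3529]
dark [352 313  23  26 260] [362.9577 325.8154]
(425, 171, 21, 22)
(380, 167, 37, 23)
(345, 164, 27, 22)
(290, 159, 26, 22)
(245, 155, 38, 23)
(216, 153, 21, 21)
((330.5755615234375, 171.97726440429688), (228.78759765625, 20.127683639526367), 5.04245138168335) [array([0.6975, 0.3153, 0.025 ]), array([0.756 , 0.3108, 0.025 ]), array([ 0.6889, -0.3443,  0.025 ]), array([ 0.6309, -0.337 ,  0.025 ])]
```

View pics/crop_t.png

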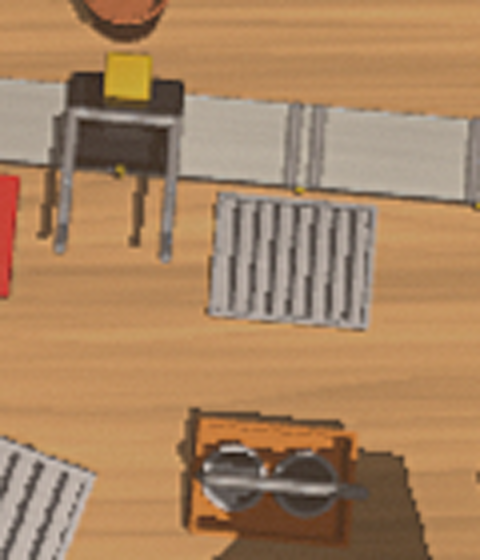

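View pics/crop_s.png

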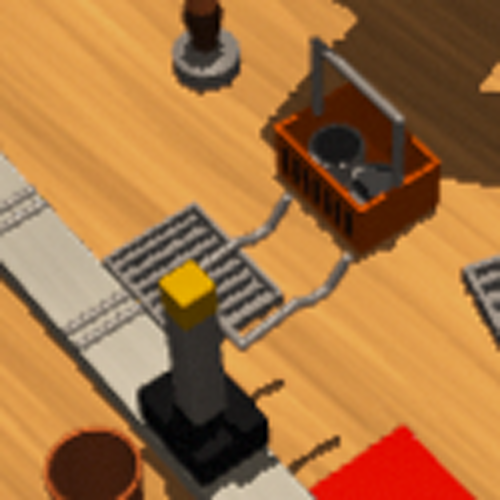

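The top crop shows the post top at crop (128,75) and the bail running from about (200,480) to (362,492). The scene crop shows the post's top face centred at (187,284) and the bail from (318,44) to (400,121). The rail's y axis is turned about −6° from the world's.

Run:
```python
from h import *
np.set_printoptions(precision=4,suppress=True)
t,s=load("top0.npz"),load("scene0.npz")
T=lambda x,y:(300+(x-1.5)/4,140+(y-1.5)/4); S=lambda x,y:(235+(x-1.5)/4,130+(y-1.5)/4)
print("cam",ray(t,(320,200))[0])
print("post",tri(t,T(128.5,76),s,S(187,284)),onz(t,T(128.5,76),.215),onz(s,S(187,284),.215))
A=tri(t,T(202,480),s,S(400,121)); B=tri(t,T(360,492),s,S(318,44)); print("bail",A,B,np.linalg.norm(A[0]-B[0]))
d=A[0]-B[0]; print("yaw from y",np.degrees(np.arctan2(-d[0],d[1])))
for z in(.13,): print([onz(t,T(*p),z) for p in((202,480),(360,492),(281,486))],[onz(s,S(*p),z) for p in((400,121),(318,44))])
# orange basket rim, z=.055
hsv=cv2.cvtColor(t["frame"],cv2.COLOR_RGB2HSV); 
print("rim",[onz(t,T(*p),.055) for p in((197,416),(356,434),(347,541),(190,529))])
print("tray",[onz(t,T(*p),.012) for p in((219,193),(376,206),(367,328),(208,315))])
# tumbler/tamper/pitcher
print("tips",[onz(t,T(*p),.18) for p in((60,250),(166,258))], "tamper",onz(t,(431,260),.05),"pitcher",onz(t,(217,271),.1))
print("ticks",[onz(t,T(*p),.025) for p in((120,171),(299,190),(478,206))])
```

```text
cam [0.4776 0.008  1.2763]
post (array([ 0.6943, -0.0145,  0.2114]), np.float64(0.00043844205523707185)) [ 0.6935 -0.0143  0.215 ] [ 0.696  -0.0126  0.215 ]
bail (array([ 0.4466, -0.0608,  0.1298]), np.float64(0.003239895634251734)) (array([ 0.4363, -0.1616,  0.1283]), np.float64(0.00022528626181483966)) 0.10128378234905529
yaw from y -5.806101825601113
[array([ 0.4455, -0.0596,  0.13  ]), array([ 0.4365, -0.1614,  0.13  ]), array([ 0.441 , -0.1105,  0.13  ])] [array([ 0.4478, -0.062 ,  0.13  ]), array([ 0.4373, -0.1604,  0.13  ])]
rim [array([ 0.4873, -0.0614,  0.055 ]), array([ 0.4735, -0.1708,  0.055 ]), array([ 0.4006, -0.1627,  0.055 ]), array([ 0.4101, -0.0552,  0.055 ])]
tray [array([ 0.6481, -0.0827,  0.012 ]), array([ 0.6371, -0.196 ,  0.012 ]), array([ 0.549 , -0.1871,  0.012 ]), array([ 0.5598, -0.0731,  0.012 ])]
tips [array([0.5908, 0.0294, 0.18  ]), array([ 0.5849, -0.0367,  0.18  ])] tamper [ 0.4393 -0.2878  0.05  ] pitcher [0.4195 0.2908 0.1   ]
ticks [array([ 0.6631, -0.0112,  0.025 ]), array([ 0.6477, -0.1391,  0.025 ]), array([ 0.6345, -0.2669,  0.025 ])]
```

Positions agree: the bail measures 101 mm long at z 0.129, the post top is at z 0.211, and the hook tips lie about 24 mm in front of the computed seat. I'll pick up the bail with the tool leaning 25°, so that the front finger rises clear of the hook when it opens.

```bash
cat >> h.py <<'E'
from scipy.spatial.transform import Rotation as Rn
yaw=np.radians(-6.0); X=np.array([np.cos(yaw),np.sin(yaw),0]); Y=np.array([-np.sin(yaw),np.cos(yaw),0]); Z=np.array([0,0,1.])
post=np.array([.694,-.0143,.215]); seat=post-.082*X; seat[2]=.1735
bail=np.array([.4415,-.111,.1295])
th=np.radians(25); tz=np.sin(th)*X-np.cos(th)*Z; ty=np.cos(th)*X+np.sin(th)*Z
def rv(y,z): return Rn.from_matrix(np.c_[np.cross(y,z),y,z]).as_rotvec()
def tcp(p): return p+.013*tz
E
python3 - <<'E'
from h import *
from plant import ctrl, solve_ik, eyes
np.set_printoptions(precision=3,suppress=True)
for sg in(1,-1):
    o=rv(sg*ty,tz)
    for p in(bail-.12*tz,bail,seat+[0,0,.035]): print(sg,solve_ik(tcp(p),o))
for sg in(1,-1): print("post",solve_ik(post-[0,0,.028],rv(sg*Y,-Z)),solve_ik(post-[0,0,.028]-.13*Y,rv(sg*Y,-Z)))
print(seat)
E
```

```text
1 [-0.603 -0.082  2.111  0.302  0.748 -0.683]
1 [-0.52   0.233  2.211  0.537  0.34  -0.892]
1 [-0.108  0.284  1.772  0.002  0.65  -0.004]
-1 [-0.603 -0.082  2.111  0.302  0.748  2.459]
-1 [-0.52   0.233  2.211  0.537  0.34   2.249]
-1 None
post [-0.107  0.59   1.147  0.     1.404 -1.573] [-0.294  0.592  1.144  0.     1.406 -1.76 ]
post [-0.107  0.59   1.147 -0.     1.404  1.569] [-0.294  0.592  1.144 -0.     1.406  1.382]
[ 0.612 -0.006  0.173]
```

Run:
```python
from h import *
from plant import ctrl, eyes
np.set_printoptions(precision=3,suppress=True)
o=rv(ty,tz)
ctrl.move_pose(tcp(bail-.12*tz),o)
ctrl.move_l(tcp(bail),o,velocity=.1)
print(ctrl.current_t(),ctrl.current_ft_force(),ctrl.current_tcp_pos()-tcp(bail))
ctrl.close(25); f0=ctrl.current_ft_force(); print(ctrl.current_finger_gap(),f0)
ctrl.move_l(tcp(bail)+[0,0,.08],velocity=.08); ctrl.pause(.5)
print(ctrl.current_t(),ctrl.current_finger_gap(),ctrl.current_ft_force())
for n in("top","scene"):
    r=eyes.read_camera(n); np.savez(f"{n}1.npz",**r)
    u,v=proj(r,ctrl.current_tcp_pos()).astype(int); x0,y0=max(u-75,0),max(v-90,0); cv2.imwrite(f"pics/{n}1.png",cv2.resize(r["frame"][y0:y0+190,x0:x0+150,::-1],None,fx=3,fy=3)); print(n,x0,y0)
a,b=cv2.imread("pics/top1.png"),cv2.imread("pics/scene1.png"); h=min(len(a),len(b)); cv2.imwrite("pics/lift1.png",cv2.resize(np.hstack([a[:h],b[:h]]),(790,int(h*790/900))))
```

```text
3.3167 [-0.562 -0.445 -0.51 ] [ 0. -0.  0.]
0.0006273082727263582 [ 0.475  0.159 -0.464]
6.3333 0.00017545104736472697 [-0.649 -0.612  0.812]
top 298 169
scene 248 45
```

View pics/lift1.png

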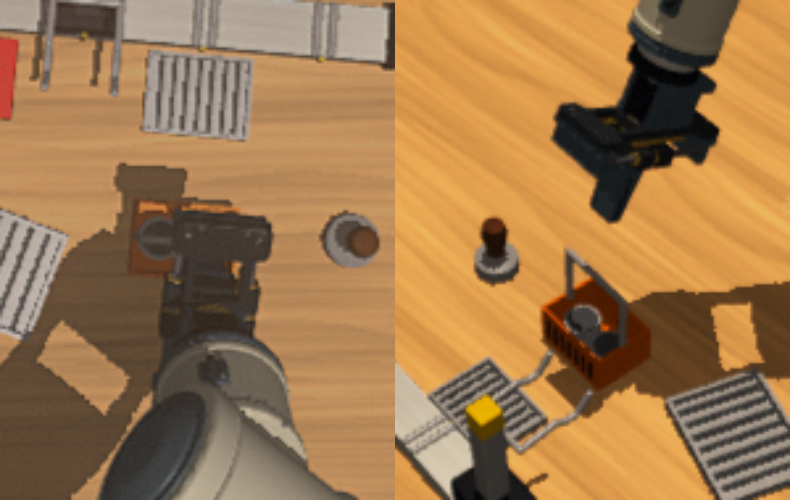

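The lift view shows that the grasp missed. The basket still stands on the counter, and the fingertips are at about (607,213) in this view, roughly 10 px from where the reported TCP projects. I'll check the reported pose against the picture.

Run:
```python
from h import *
from plant import ctrl, eyes
np.set_printoptions(precision=4,suppress=True)
s=load("scene1.npz");t=load("top1.npz")
p=ctrl.current_tcp_pos(); print(p,tcp(bail)+[0,0,.08]); R=Rn.from_rotvec(ctrl.current_tool_rot()).as_matrix(); print(R,tz,ty)
for k in(0,.01,.02,.03,.04): print(k,proj(s,p-k*tz))
print(abs(s["world_to_cam"]-load("scene0.npz")["world_to_cam"]).max())
r=eyes.read_camera("wrist"); np.savez("wrist1.npz",**r); cv2.imwrite("pics/wrist1.png",r["frame"][...,::-1]); print(r["mount"],r["camera_matrix"])
```

```text
[ 0.447  -0.1115  0.1977] [ 0.447  -0.1116  0.1977]
[[ 0.1045  0.9014  0.4203]
 [ 0.9945 -0.0947 -0.0441]
 [ 0.      0.4226 -0.9063]] [ 0.4203 -0.0442 -0.9063] [ 0.9013 -0.0947  0.4226]
0 [323.0077 135.3566]
0.01 [324.1391 132.5259]
0.02 [325.2796 129.6725]
0.03 [326.4293 126.7959]
0.04 [327.5884 123.8961]
0.0
[[ 0.0002 -0.958  -0.2869  0.0808]
 [ 1.     -0.0003  0.0016  0.0006]
 [-0.0016 -0.2869  0.958  -0.2033]
 [ 0.      0.      0.      1.    ]] [[309.7069   0.     315.6097]
 [  0.     309.7069 199.8577]
 [  0.       0.       1.    ]]
```

View pics/wrist1.png

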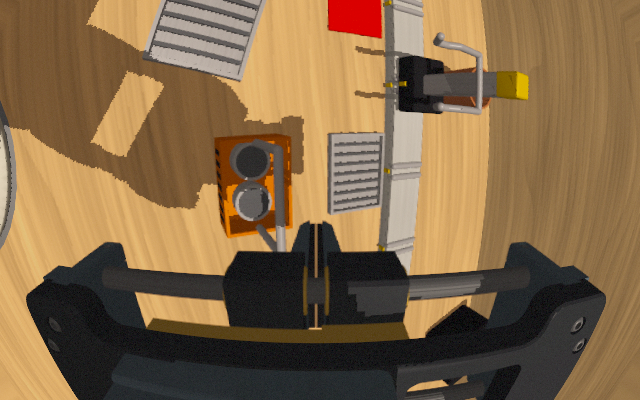

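The wrist view shows the bail running from (278,148) to (281,250), left of the finger line at column 316. The yellow post top is at (513,85). I'll compare these with projections of the measured points.

```bash
cat >> h.py <<'E'
def wproj(r,p,pos,R):
    q=np.linalg.inv(r["mount"])@np.r_[R.T@(p-pos),1]; q=q[:3]; K=r["camera_matrix"]
    a=np.arctan2(np.hypot(q[0],q[1]),q[2]); return K[:2,2]+K[0,0]*a*q[:2]/np.hypot(q[0],q[1])
def wray(r,uv,pos,R):
    K=r["camera_matrix"]; d=(np.array(uv,float)-K[:2,2])/K[0,0]; a=np.linalg.norm(d)
    c=np.r_[np.sin(a)*d/a,np.cos(a)]; M=r["mount"]; return pos+R@M[:3,3], R@M[:3,:3]@c
E
python3 - <<'E'
from h import *
from plant import ctrl
np.set_printoptions(precision=4,suppress=True)
r=load("wrist1.npz"); p=ctrl.current_tcp_pos(); R=Rn.from_rotvec(ctrl.current_tool_rot()).as_matrix()
for n,q in dict(bA=bail+.05*Y,bB=bail-.05*Y,post=post,tip1=seat-.024*X+.033*Y+[0,0,.012],tip2=seat-.024*X-.033*Y+[0,0,.012],trayNear=[.5598,-.0731,.012],trayFar=[.648,-.083,.012],tr3=[.637,-.196,.012]).items(): print(n,wproj(r,np.array(q),p,R))
for uv,z in(((330,134),.012),((382,132),.012),((382,207),.012),((279,148),.13),((281,235),.13),((250,160),.03)):
    o,d=wray(r,uv,p,R); print(uv,o+d*(z-o[2])/d[2])
# basket after the attempt
for n in("top0","top1","scene0","scene1"):
    f=load(n+".npz"); print(n,[(b[0],b[1]) for b in blobs(f,(3,200,60),(11,255,255),60)])
E
```

```text
bA [274.8937 146.2035]
bB [278.8611 252.5728]
post [521.8659  84.9436]
tip1 [439.0921  34.6468]
tip2 [438.9344 104.9432]
trayNear [329.2874 132.5687]
trayFar [382.177  132.1327]
tr3 [379.1917 205.104 ]
(330, 134) [ 0.5607 -0.0752  0.012 ]
(382, 132) [ 0.6477 -0.0828  0.012 ]
(382, 207) [ 0.6424 -0.2005  0.012 ]
(279, 148) [ 0.45   -0.0634  0.13  ]
(281, 235) [ 0.4409 -0.1432  0.13  ]
(250, 160) [ 0.4443 -0.0874  0.03  ]
top0 []
top1 []
scene0 [(array([304, 151,  41,  42, 611], dtype=int32), array([325.6907, 171.1195])), (array([246, 237,  24,  34, 423], dtype=int32), array([258.2293, 251.0213]))]
scene1 [(array([305, 151,  40,  41, 596], dtype=int32), array([326.2735, 171.4111])), (array([246, 237,  24,  33, 439], dtype=int32), array([258.4237, 251.4852]))]
```

The cameras, the arm pose and the basket agree within about 3 mm, and the basket has not moved. Only the fingertips look about 3 cm short of the stated TCP, in both views. I'll zoom in to measure that.

Run:
```python
from h import *
from plant import ctrl
np.set_printoptions(precision=1,suppress=True)
s,w=load("scene1.npz"),load("wrist1.npz"); p=ctrl.current_tcp_pos(); R=Rn.from_rotvec(ctrl.current_tool_rot()).as_matrix()
a=cv2.resize(s["frame"][80:150,285:365,::-1],None,fx=5,fy=5,interpolation=cv2.INTER_CUBIC)
b=cv2.resize(w["frame"][195:265,275:355,::-1],None,fx=5,fy=5,interpolation=cv2.INTER_CUBIC)
for k in(0,.01,.02,.03,.04):
  for x in(-.016,.016):
    q=p+R@[x,0,-k]; c=(0,255,0) if x>0 else (255,0,255)
    for im,uv,o in((a,proj(s,q),(285,80)),(b,wproj(w,q,p,R),(275,195))): cv2.circle(im,tuple(int(v) for v in (uv-o)*5+2),2,c,-1)
cv2.imwrite("pics/zoom.png",np.hstack([a,b]))
```

```text
(no output)
```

View pics/zoom.png

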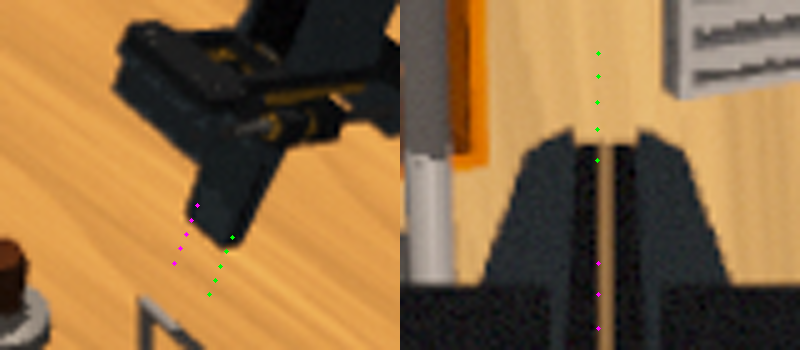

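The zoom shows the shut tips (right panel, near (605,135)) at the k ≈ 0.03 marks, so the real fingertips are about 31 mm behind the reported TCP. I'll compensate for this and grasp again.

```bash
cat >> h.py <<'E'
SH=.031   # real fingertips lie this far behind the reported TCP
bail=np.array([.443,-.111,.1295])
def tcp(p): return p+(SH+.014)*tz
E
python3 - <<'E'
from h import *
from plant import ctrl, eyes
np.set_printoptions(precision=3,suppress=True)
o=rv(ty,tz)
ctrl.let_go()
ctrl.move_l(tcp(bail-.07*tz),o,velocity=.15)
ctrl.move_l(tcp(bail),o,velocity=.1)
print(ctrl.current_t(),ctrl.current_ft_force())
ctrl.close(30); print(ctrl.current_finger_gap(),ctrl.current_ft_force())
if ctrl.current_finger_gap()>.006:
    ctrl.move_l(tcp(bail)+[0,0,.08],velocity=.08); ctrl.pause(.3)
    print(ctrl.current_t(),ctrl.current_finger_gap(),ctrl.current_ft_force())
    for n in("scene","wrist"):
        r=eyes.read_camera(n); np.savez(f"{n}2.npz",**r)
    w,s=load("wrist2.npz")["frame"],load("scene2.npz")["frame"]
    cv2.imwrite("pics/lift2.png",np.hstack([cv2.resize(s[60:210,240:390],(390,390)),cv2.resize(w[20:320,170:470],(390,390))])[...,::-1])
E
```

```text
9.1917 [-0.225  0.     0.7  ]
0.00841442811738957 [-1.914 -1.369 -0.602]
11.875 0.007888878409168068 [ 0.043  0.025 -3.439]
```

View pics/lift2.png

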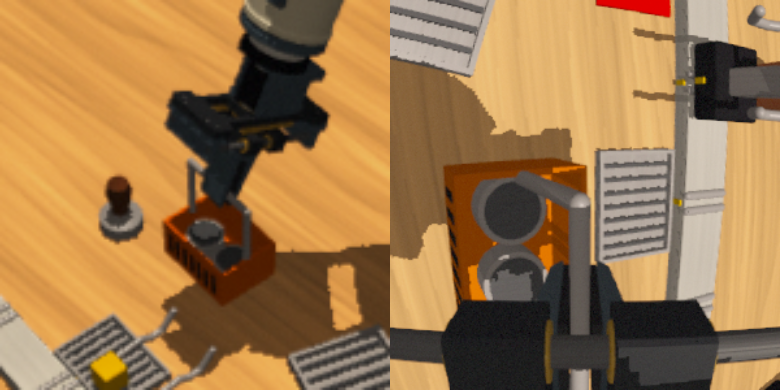

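The basket hangs in the fingers with a 3.4 N load. In this view the bail's bend points are at (193,162) and (243,205) in the scene panel, and its near end is at (580,195) in the wrist panel. I'll locate the held bar before hanging it.

Run:
```python
from h import *
from plant import ctrl
np.set_printoptions(precision=4,suppress=True)
s,w=load("scene2.npz"),load("wrist2.npz"); p=ctrl.current_tcp_pos(); R=Rn.from_rotvec(ctrl.current_tool_rot()).as_matrix()
want=p-(SH+.014)*tz; print("expected mid",want)
a,b=(240+193/2.6,60+163/2.6),(240+244/2.6,60+205/2.6)
A,B=onz(s,a,want[2]),onz(s,b,want[2]); print(A,B,(A+B)/2, np.linalg.norm(A-B))
o1,d1=ray(s,b); o2,d2=wray(w,(170+190/1.3,20+199/1.3),p,R)
k=np.linalg.lstsq(np.c_[d1,-d2],o2-o1,rcond=None)[0]; print("B tri",o1+k[0]*d1,o2+k[1]*d2,"want B",want+.05*Y)
for n in(want+.05*Y,want-.05*Y): print(proj(s,n),wproj(w,n,p,R))
print(a,b)
```

```text
expected mid [ 0.443  -0.111   0.2094]
[ 0.4374 -0.1579  0.2094] [ 0.4422 -0.0723  0.2094] [ 0.4398 -0.1151  0.2094] 0.08573360968665374
B tri [ 0.448  -0.0667  0.218 ] [ 0.4463 -0.0617  0.2159] want B [ 0.4482 -0.0613  0.2094]
[335.1255 141.972 ] [313.948  169.2739]
[313.4669 122.258 ] [314.2554 323.6562]
(314.2307692307692, 122.6923076923077) (333.8461538461538, 138.84615384615384)
```

Run:
```python
from h import *
from plant import ctrl, eyes
np.set_printoptions(precision=3,suppress=True)
o=rv(ty,tz); q=lambda dx,z: tcp(np.r_[(seat+dx*X)[:2],z])
ctrl.move_l(q(-.075,.21),o,velocity=.12)
ctrl.move_l(q(0,.21),velocity=.08)
ctrl.move_l(q(0,.182),velocity=.08); ctrl.pause(.2)
f0=ctrl.current_ft_force(); print(ctrl.current_t(),f0)
for z in np.arange(.180,.166,-.002):
    ctrl.move_l(q(0,z),velocity=.04); f=ctrl.current_ft_force(); print(round(z,4),f)
    if f[2]>-.3 : break
for n in("scene","top","wrist"):
    r=eyes.read_camera(n); np.savez(f"{n}3.npz",**r)
w,s,t=[load(n+"3.npz")["frame"] for n in("wrist","scene","top")]
cv2.imwrite("pics/hang.png",np.hstack([cv2.resize(s[140:260,225:345],(390,390)),cv2.resize(w[100:330,200:430],(390,390))])[...,::-1])
print(ctrl.current_t())
```

```text
15.1417 [ 0.048 -0.247 -3.333]
0.18 [-0.035  0.043 -3.529]
0.178 [-0.184 -0.774 -3.009]
0.176 [-0.268  0.168 -4.87 ]
0.174 [ 0.446 -0.272 -4.67 ]
0.172 [-3.087 -0.292  3.868]
16.5417
```

View pics/hang.png

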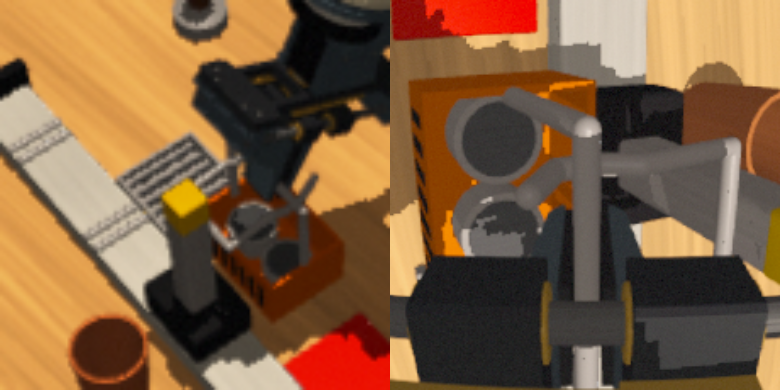

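The bar rests at the expected seat height. In the wrist panel the prong passes under it at (600,157), with the upturned tip on the left at (530,190). I'll release it and back off.

Run:
```python
from h import *
from plant import ctrl, eyes
np.set_printoptions(precision=3,suppress=True)
ctrl.let_go(); print(ctrl.current_t(),ctrl.current_ft_force(),ctrl.current_finger_gap())
p=ctrl.current_tcp_pos()
ctrl.move_l(p-.10*tz,velocity=.12); print(ctrl.current_t(),ctrl.current_ft_force())
ctrl.move_l(ctrl.current_tcp_pos()-.05*X+[0,0,.05],velocity=.2)
ctrl.pause(.3)
for n in("scene","top","wrist"):
    r=eyes.read_camera(n); np.savez(f"{n}4.npz",**r)
w,s,t=[load(n+"4.npz")["frame"] for n in("wrist","scene","top")]
cv2.imwrite("pics/hung.png",np.hstack([cv2.resize(s[140:260,225:345],(390,390)),cv2.resize(w[50:330,200:480],(390,390))])[...,::-1])
print(ctrl.current_t())
s0=load("scene0.npz")
for n in("scene0","scene4"): print([b[1] for b in blobs(load(n+".npz"),(22,180,120),(32,255,255),30)])
```

```text
17.8417 [-0.539  0.072 -0.717] 0.09128237021395073
18.825 [ 0.221 -1.178 -0.466]
19.775
[array([281.337, 200.3  ])]
[array([281.284, 200.407])]
```

View pics/hung.png

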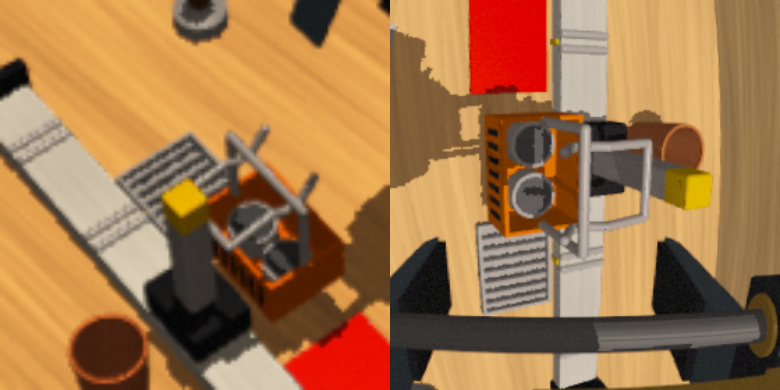

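The basket hangs on both prongs: the bail runs from (230,135) to (305,240) in the scene panel. The carriage has not moved. Next I'll grip the post top and slide the carriage to −0.13 m.

Run:
```python
from h import *
from plant import ctrl, eyes
np.set_printoptions(precision=3,suppress=True)
o=rv(Y,-Z); g=post.copy(); g[2]=.191-SH
ctrl.move_pose(g+[0,0,.1],o); ctrl.move_l(g,o,velocity=.12)
print(ctrl.current_t(),ctrl.current_ft_force())
ctrl.close(15); print(ctrl.current_finger_gap(),ctrl.current_ft_force())
if ctrl.current_finger_gap()>.02:
    ctrl.move_l(g-.13*Y,velocity=.045); print(ctrl.current_t(),ctrl.current_finger_gap(),ctrl.current_ft_force())
    ctrl.pause(1.5)
    ctrl.let_go(); print(ctrl.current_ft_force())
    ctrl.move_l(g-.13*Y+[0,0,.12],velocity=.12)
    ctrl.move_l(ctrl.current_tcp_pos()-.2*X,velocity=.2)
for n in("scene","top"):
    r=eyes.read_camera(n); np.savez(f"{n}5.npz",**r)
s,t=[load(n+"5.npz") for n in("scene","top")]
print(ctrl.current_t())
for r in(s,t):print([b[1] for b in blobs(r,(22,180,120),(32,255,255),30)], "expected post",proj(r,post-.13*Y))
cv2.imwrite("pics/end.png",np.hstack([cv2.resize(s["frame"][110:270,205:365],(390,390)),cv2.resize(t["frame"][130:290,290:450],(390,390))])[...,::-1])
```

```text
22.2083 [-0.284 -0.364  0.235]
0.028295493478681294 [-0.21  -0.206 -1.501]
26.2333 0.028054091347559845 [ 6.402  0.486 -5.349]
[ 0.578 -0.578 -0.1  ]
31.1833
[array([252.863, 169.959])] expected post [253.494 169.488]
[array([385.074, 163.269])] expected post [384.783 163.224]
```

View pics/end.png

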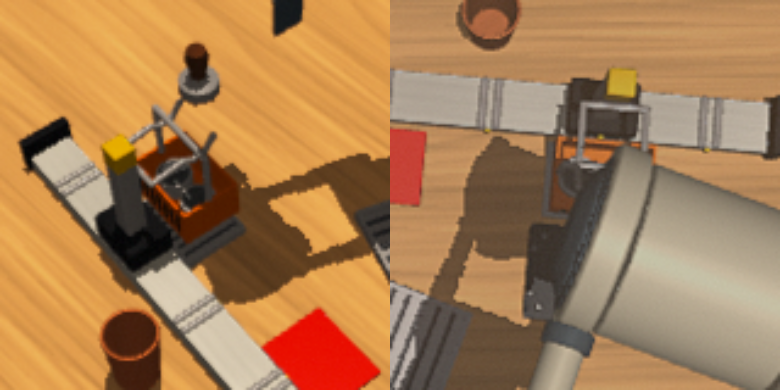

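The end view shows the carriage at the tray's stop, with the basket hanging over the tray and the robot clear. One last check of the travel and of any swing, then hand-in.

Run:
```python
from h import *
from plant import ctrl, eyes, hand_in
np.set_printoptions(precision=4,suppress=True)
t=load("top0.npz"); d=onz(t,(385.074,163.269),.213)-onz(t,(331.759,158.611),.213); print("travel",d@Y,d@X)
ctrl.pause(1); fr=[]
for i in range(3):
    r=eyes.read_camera("scene"); fr.append([b[1] for b in blobs(r,(3,200,60),(11,255,255),60)]); ctrl.pause(.25)
print(*fr,ctrl.current_t(),sep="\n")
if abs(d@Y+.13)<.005 and max(abs(fr[0][0]-f[0]).max() for f in fr)<.7: print(hand_in())
```

```text
travel -0.13090990004166797 0.0004659211955231179
[array([271.7661, 173.3145]), array([289.1881, 194.1361]), array([258.4742, 251.6854])]
[array([271.528, 173.448]), array([289.17  , 194.1379]), array([258.7105, 252.0913])]
[array([271.6124, 173.4419]), array([289.2079, 194.1015]), array([257.875 , 250.5675])]
33.0833
the job is handed in; nothing more can be done
None
```

The basket was hung on the hook and released, then the carriage was slid 131 mm (measured) to the stop behind the drip tray, where the basket hangs still; handed in at about 33 s, after one missed grasp because the real fingertips sit about 31 mm behind the reported TCP.

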